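Nest the clay pots and weigh them down

ROBOT

A 6-joint arm with a two-finger parallel gripper is mounted at the origin on the work surface. World frame = base frame: x ahead of the robot, y to its left, z up, the work surface at z = 0. Lengths are in m, angles in rad, forces in N, time in s.
With the tool pointing down it reaches from about 0.35 to 0.85 m from the base axis. Payload 8.1 kg.
Tool frame: the origin (TCP) lies at the very end of the fingers, on their centre line; the grasp point (between the pads) lies 19 mm behind it; z points along the fingers, y is the line along which they close (so a half turn about z gives the same grasp; the last joint's range is limited). The gripper opens to 93 mm and grips with 3 to 60 N. Pads are 15 mm wide; open, the fingers measure 128 mm over their backs; the gripper's body (75 mm by 188 mm) begins 65 mm behind the grasp point.
Start: joints at [-1.31, 0.13, 1.488, -0, 1.523, -0.085], TCP at [0.203, -0.564, 0.219] pointing down, gripper open.
Joint ranges: [-2.96, 2.96], [-0.89, 2.26], [0.02, 2.5], [-1.34, 4.48], [0, 2.73], [-2.66, 2.66]. Speed limits (rad/s): [2.39, 2.39, 2.79, 3.14, 3.14, 3.14].

INTERFACE

Orientations are given as a rotation vector (axis times angle).
In Python, from plant import robot gives the robot as it stands.
- The arm moves only by the tool play_rows, never from a script. Its argument "deltas" is one flat list of numbers, 5 for each row, row after row: the shift along the tool's x, y, z in mm, then the turn about the tool's z in degrees, then the finger opening in mm, from 0 to 93. A call has 1 to 10 rows; each row shifts and turns the commanded pose from where the row before left it, along the tool's axes as they then stand; what a row does not reach is not made up. A row lasts 1/12 s, in which the tool goes at most 41.7 mm and 7.16 degrees, less where a joint would pass 70% of its speed; a pose out of reach is approached as far as the arm can. A call with a gripper value outside its range is refused whole. The fingers move at their own pace and stop on an object; "newtons" is the grip in N (left out, the last holds). Time passes only in rows, so rows that do not move let the fingers close. It gives the time, the measured TCP pose, the force, the opening and the grip force at its end, in the units of the state.
- robot.read_state(): the state, without advancing time (a new reading comes with each control period).
- robot.read_camera(name): name is "scene" or "top" or "wrist"; returns a dict with "pixels" (480x640x3 uint8, blue, green, red), "mtx" (3x3 intrinsics, pixels), "eye" and "rotation" of the camera in the world. Camera axes: x right, y up, looking along -z (the intrinsics and any distortion apply to the point x, -y, -z); pixel columns grow to the right and rows downward; lengths in m; the calibration is good to about 2 mm. The wrist camera is an equidistant fisheye: a pixel r from the principal point sees the ray r / f radians off the axis. A picture is of the moment at which its call begins. There is no depth.
- robot.close_job(): hands the job in; it is judged then, once.
The state is a dict: "t": time; "q": joint angles; "dq": joint speeds; "joint_torque": joint torques, N m; "tool_pos": TCP position; "orientation": TCP orientation; "force": force on the tool from outside, world axes, zero at the start; "wrist_torque": the same for the moment, N m; "opening": finger opening in m; "gripper_force": force on a finger pad.
Only numpy, scipy, OpenCV 4.12 (cv2) and the standard library are available. Lean on these libraries where they do the work, as an engineer would, in place of code of your own. Each camera call takes 0.05 s, during which the arm holds its last target. There are 200 camera calls.

TASK

Put the three clay pots away as one nest: the medium pot in the largest where that stands, and the smallest in the medium, each upright and sitting fully home on its collar. Then lay the grey stone flat and centred on top of the smallest pot as a weight against the wind. Set everything down gently, never dropping or ramming it, for the clay chips, and do not shift or upset the cans, bottle, pail or trowel.

Things in the scene. Friction and masses are not known exactly. Their poses are not given: they have to be found in the camera images.
- pot_large: Largest of three open terracotta plant pots of one shape, upright. Collar (thick rim band) 80 mm across, 20 mm high, mouth 62 mm inside; body below it 60 mm high, tapering from 70 mm to 50 mm at the foot; total height 80 mm. 0.28 kg. Too wide to grip. Pots and stone swap places between starts. Origin: centre of the underside, z up its axis.
- pot_medium: Medium pot: collar 68 mm across, 20 mm high, mouth 50 mm inside; body below it 48 mm high, tapering from 58 mm to 40 mm at the foot; total height 68 mm. 0.17 kg. Grip across the collar from above. Home in the largest, its collar rests on that rim and stands proud: origin 32 mm above the largest's, 2 mm play. Origin: centre of the underside, z up.
- pot_small: Smallest pot: collar 56 mm across, 18 mm high, mouth 38 mm inside; body below it 38 mm high, tapering from 46 mm to 32 mm at the foot; total height 56 mm. 0.10 kg. Home in the medium, its collar rests on that rim: origin 30 mm above the medium's, 2 mm play. It would drop right into the largest. Origin: centre of the underside, z up.
- stone: A round flat grey stone weight, diameter 60 mm, 28 mm thick, edges rounded, lying flat on the table. About 0.2 kg. Laid on the smallest pot it rests on the rim, its origin 56 mm above that pot's origin. Origin: centre of its underside, z up.
- can_a: Bystander: crumpled gold can, about 64 mm wide, 88 mm high, upright. Light. Origin: centre of its underside.
- can_b: Bystander: crumpled gold can, about 64 mm wide, 80 mm high, upright. Light. Origin: centre of its underside.
- can_c: Bystander: crumpled gold can, about 64 mm wide, 92 mm high, upright. Light. Origin: centre of its underside.
- pail: Bystander: pink plastic pail, 160 mm wide at the rim, 130 mm high, on the right side. Origin: centre of its underside.
- bottle: Bystander: capped glass bottle, 66 mm wide, 210 mm high, at the far left. Origin: centre of its underside.
- trowel: Bystander: hand trowel lying on the table, 275 mm long, 58 mm wide, 24 mm high; its handle points to its -x, its steel blade to its +x. Origin: between handle and blade, on the table.
Not all that is in view belongs to the job. Leave any green or turquoise look-alike of the pot_medium alone.

How it is judged:
On the way:
1. the three pots are nested in size order, fully home and upright (z of pot_medium in the frame of pot_large between 0.027 and 0.037 m and horizontal distance between pot_medium and pot_large below 0.007 m and angle between each of pot_medium, pot_small, pot_large's own z axis and vertical below 0.1 rad and z of pot_small in the frame of pot_medium between 0.025 and 0.035 m and horizontal distance between pot_small and pot_medium below 0.007 m), for 0.2 s.
At the end, for the whole second after the job is handed in: Medium pot home in the largest (origin 32 mm +-5 above, axes within 7 mm), smallest home in the medium (30 +-5, 7 mm), all upright to 0.1 rad, largest moved under 50 mm; stone on the smallest rim (56 +-5 mm above), 12 mm from centre, flat to 0.12 rad; all at rest (all of step 1 and distance of pot_large from where it was at the start of the episode below 0.05 m and z of stone in the frame of pot_small between 0.051 and 0.061 m and horizontal distance between stone and pot_small below 0.012 m and angle between stone's own z axis and vertical below 0.12 rad and linear speed of each of pot_large, pot_medium, pot_small, stone below 0.03 m/s); the robot touches nothing.
It fails at once if a can, the pail, the bottle or the trowel shifted by more than 40 mm or tipped over (distance of any of can_a, can_b, can_c, pail, bottle, trowel from where it was at the start of the episode above 0.04 m or angle between any of can_a, can_b, can_c, pail, bottle, trowel's own z axis and vertical above 0.5 rad).
It fails at once if the medium pot, the smallest pot or the stone let fall: moving at over 0.4 m/s with no finger on it (a drop of about 8 mm) ((contact force between the fingers and pot_medium below 0.01 N and linear speed of pot_medium above 0.4 m/s) or (contact force between the fingers and pot_small below 0.01 N and linear speed of pot_small above 0.4 m/s) or (contact force between the fingers and stone below 0.01 N and linear speed of stone above 0.4 m/s)).
It fails at once if a pot or the stone rammed onto the pot below with over 40 N (contact force between pot_medium and pot_large above 40 N or contact force between pot_small and pot_medium above 40 N or contact force between stone and pot_small above 40 N).
It also fails if it takes over 72 s, if anything falls off the work surface, if the arm or the gripper's body presses on something with over 40 N, if the wrist force passes 120 N, or if a joint passes its speed limit or range.

## Working session

There is one attempt and no reset: what is moved stays moved. The work goes in short steps, Python scripts to look and compute and a tool call to move; the robot and the scene stay as the last step left them, time stands still between calls to the robot, and variables do not carry over. Pictures are saved under pics/ and viewed, at most 13 in all, crops included, and the job is handed in when it is done.

Besides the shell and the picture viewer there is one more tool, called after "Call:" as a command line: name --argument value ..., lists and objects as JSON in quotes. play_rows: Moves the arm, as the interface text tells. Its arguments: {"type":"object","properties":{"deltas":{"type":"array"},"newtons":{"type":"number"}},"required":["deltas"]}

```bash
mkdir -p pics; cat > h.py <<'E'
import numpy as np, cv2
from plant import robot
def cam(n):
    c=robot.read_camera(n); return c
def ray(c,u,v):
    m=np.array(c['mtx']); x=(u-m[0,2])/m[0,0]; y=(v-m[1,2])/m[1,1]
    return np.array(c['rotation'])@np.array([x,-y,-1.0])
def onz(c,u,v,z):
    d=ray(c,u,v); e=np.array(c['eye']); return e+d*(z-e[2])/d[2]
E
python3 - <<'E'
from h import *
for n in('top','scene'):
    c=cam(n); cv2.imwrite(f'pics/{n}0.png',c['pixels']); print(n,c['mtx'],c['eye'],c['rotation'],[k for k in c])
s=robot.read_state(); print(s['t'],s['tool_pos'],s['orientation'],s['opening'])
E
```

```text
top [[571.46197971   0.         322.76334124]
 [  0.         571.46197971 230.27384139]
 [  0.           0.           1.        ]] [ 0.34172702 -0.05636513  1.58941154] [ 0.09010918 -0.08613978 -1.55530937] ['pixels', 'mtx', 'eye', 'rotation']
scene [[562.22634624   0.         315.1546401 ]
 [  0.         562.22634624 233.59681967]
 [  0.           0.           1.        ]] [1.33486636 0.73562906 0.92418043] [0.45097497 1.04611289 2.15301359] ['pixels', 'mtx', 'eye', 'rotation']
0.1 [ 0.20324554 -0.56399586  0.21770628] [-3.09315094e+00 -5.40117132e-01  2.35634154e-04] 0.09284795436508446
```

View pics/top0.png

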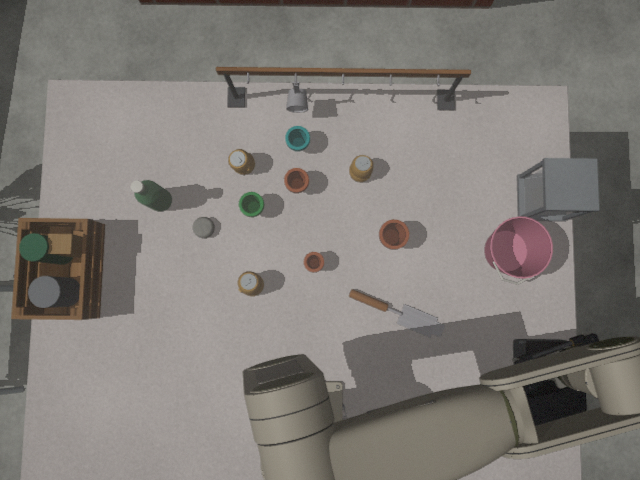

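View pics/scene0.png

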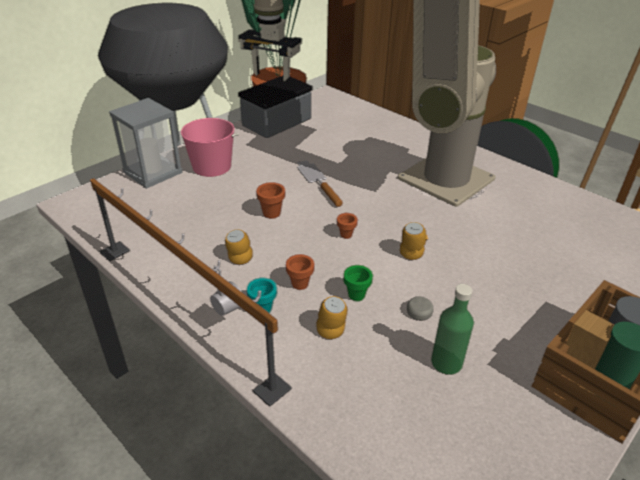

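Candidates, by pixel in the top view:
- Terracotta pots: (394,234) is the biggest, so large. (296,180) is medium and (314,262) is small.
- Look-alikes to leave: green pot (252,204), turquoise pot (297,139).
- Stone: grey disc (204,228). The grey cup on the rack at (297,98) is not it.
- Cans: (240,161), (362,167), (250,283).

```bash
cat >> h.py <<'E'
from scipy.spatial.transform import Rotation as Rn
def R(c): 
    r=np.array(c['rotation'],float); return r if r.shape==(3,3) else Rn.from_rotvec(r).as_matrix()
def ray(c,u,v,fish=False):
    m=np.array(c['mtx']); x=(u-m[0,2])/m[0,0]; y=(v-m[1,2])/m[1,1]
    p=np.array([x,-y,-1.0])
    if fish:
        r=np.hypot(x,y); p=np.array([x/r*np.sin(r),-y/r*np.sin(r),-np.cos(r)]) if r>1e-9 else np.array([0,0,-1.])
    return R(c)@p
def onz(c,u,v,z,fish=False):
    d=ray(c,u,v,fish); e=np.array(c['eye']); return e+d*(z-e[2])/d[2]
def proj(c,P):
    p=R(c).T@(np.array(P)-np.array(c['eye'])); m=np.array(c['mtx'])
    return m[0,0]*p[0]/-p[2]+m[0,2], m[1,1]*-p[1]/-p[2]+m[1,2]
def terra(im):
    h=cv2.cvtColor(im,cv2.COLOR_BGR2HSV)
    return (((h[...,0]<12)|(h[...,0]>176))&(h[...,1]>110)&(h[...,2]>40)).astype(np.uint8)*255
def blob(mask,u,v,w):
    """hull of the largest blob in a window"""
    z=np.zeros_like(mask); s=np.s_[int(max(v-w,0)):int(v+w),int(max(u-w,0)):int(u+w)]; z[s]=mask[s]
    cs=cv2.findContours(z,cv2.RETR_EXTERNAL,cv2.CHAIN_APPROX_NONE)[0]
    return cv2.convexHull(max(cs,key=cv2.contourArea))
def cen(h):
    m=cv2.moments(h); return m['m10']/m['m00'],m['m01']/m['m00']
E
python3 - <<'E'
from h import *
c=cam('top'); im=c['pixels']; s=cam('scene')
t=terra(im)
for n,u,v,zc,zt in(('L',394,234,.070,.08),('M',296,180,.058,.068),('S',314,262,.047,.056)):
    h=blob(t,u,v,24); a=cen(h); P=onz(c,*a,zc); (x,y),ax,_=cv2.fitEllipse(h)
    sc=571.46/(1.589-zc); print(n,np.round(a,1),P.round(4),'axes mm',np.round(np.array(ax)/sc*1000,1),'scene px',np.round(proj(s,[P[0],P[1],zt]),0),np.hypot(*P[:2]).round(3))
h=cv2.cvtColor(im,cv2.COLOR_BGR2HSV); print(h[228,200:209:4],h[215,230],h[228,180])
lab=cv2.cvtColor(im,cv2.COLOR_BGR2LAB).astype(int); bg=lab[200:206,200:210].reshape(-1,3).mean(0)
g=((im.max(2)<150)&(np.abs(lab[...,1]-128)<8)).astype(np.uint8)*255
hh=blob(g,204,228,18); a=cen(hh); P=onz(c,*a,.015);(x,y),ax,_=cv2.fitEllipse(hh)
print('stone',a,P,np.array(ax)/571.46*1.575*1000,'scene',proj(s,P))
for n,u,v,z in(('ca',240,158,.085),('cb',362,163,.085),('cc',250,281,.085),('green',252,204,.068),('bottle',140,187,.21),('trowelhandle',352,293,.02),('tip',436,322,.01)): print(n,onz(c,u,v,z).round(3))
w=cv2.resize(im[120:280,180:420],(720,480),interpolation=cv2.INTER_CUBIC); cv2.imwrite('pics/crop1.png',w)
E
```

```text
L [394.  233.7] [ 0.5066 -0.2418  0.07  ] axes mm [74.9 75.3] scene px [269. 190.] 0.561
M [296.2 179.7] [0.6523 0.0231 0.058 ] axes mm [61.2 62.8] scene px [299. 263.] 0.653
S [314.3 261.1] [ 0.4318 -0.0295  0.047 ] axes mm [48.3 50.5] scene px [345. 218.] 0.433
[[ 13  15 120]
 [ 21  14 124]
 [ 15  13 118]] [ 12  15 167] [ 14  17 161]
stone (206.16249582916248, 227.13446780113443) [0.52381178 0.27254885 0.015     ] [63.75588205 80.5780504 ] scene (np.float64(416.4295038842886), np.float64(305.8497853660949))
ca [0.704 0.174 0.085]
cb [ 0.695 -0.154  0.085]
cc [0.375 0.138 0.085]
green [0.582 0.14  0.068]
bottle [0.598 0.398 0.21 ]
trowelhandle [ 0.348 -0.133  0.02 ]
tip [ 0.272 -0.364  0.01 ]
```

View pics/crop1.png

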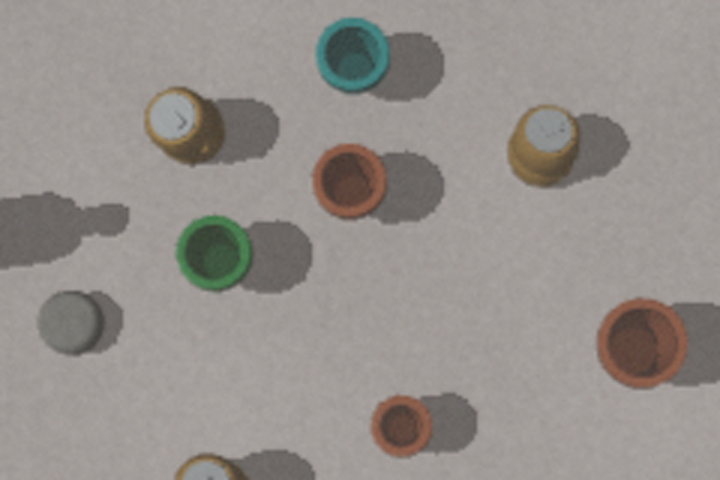

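The crop confirms the choice: plain terracotta at (642,342) large, (350,181) medium and (402,426) small, with the stone at (71,322). The turquoise and green pots are left alone.

The current tool yaw clears the neighbours, so I keep it. Next is to work out the move to hover over the medium pot.

```bash
cat >> h.py <<'E'
def go(P,s=None):
    """remaining shift to world point P (TCP) in tool axes, mm"""
    s=s or robot.read_state(); M=Rn.from_rotvec(s['orientation']).as_matrix()
    d=M.T@(np.array(P)-np.array(s['tool_pos']))*1000
    print('t',round(s['t'],2),'tcp',np.round(s['tool_pos'],4),'to go',d.round(1),'open',round(s['opening'],4),'F',np.round(s['force'],1)); return d
E
python3 - <<'E'
from h import *
go([.6523,.0231,.2]); print(Rn.from_rotvec(robot.read_state()['orientation']).as_matrix().round(3))
c=cam('wrist'); print(c['mtx'],c['eye'],R(c).round(3)); print(onz(cam('top'),203.7,227.3,.015))
E
```

```text
t 0.2 tcp [ 0.2033 -0.5642  0.218 ] to go [ 621.5 -400.3   18.5] open 0.0931 F [-0.1  0.   0.5]
[[ 0.941  0.339 -0.   ]
 [ 0.339 -0.941  0.001]
 [ 0.    -0.001 -1.   ]]
[[371.64829954   0.         321.89795904]
 [  0.         371.64829954 241.5392435 ]
 [  0.           0.           1.        ]] [ 0.27666726 -0.53722812  0.38496891] [[ 0.338  0.904  0.262]
 [-0.941  0.326  0.092]
 [-0.002 -0.277  0.961]]
[0.52325646 0.2793677  0.015     ]
```

Call:
play_rows --deltas '[31,-20,1,0,93,31,-20,1,0,93,31,-20,1,0,93,31,-20,1,0,93,31,-20,1,0,93,31,-20,1,0,93,31,-20,1,0,93,31,-20,1,0,93,31,-20,1,0,93,31,-20,1,0,93]' --newtons 15

```text
t: 1.13
tool_pos: [0.428, -0.2697, 0.2088]
orientation: [3.094, 0.54, 0.001]
force: [0.9, -0.4, -0.1]
opening: 0.0926
gripper_force: 0.0
```

Call:
play_rows --deltas '[31,-20,1,0,93,31,-20,1,0,93,31,-20,1,0,93,31,-20,1,0,93,31,-20,1,0,93,31,-20,1,0,93,31,-20,1,0,93,31,-20,1,0,93,20,-10,0,0,93,0,0,0,0,93]'

```text
t: 1.97
tool_pos: [0.6236, -0.0165, 0.2]
orientation: [-3.092, -0.546, -0.001]
force: [-0.2, -0.2, 0.5]
opening: 0.0929
gripper_force: 0.0
```

```bash
python3 - <<'E'
from h import *
go([.6523,.0231,.2]); print(robot.read_state()['q'])
c=cam('wrist'); cv2.imwrite('pics/w1.png',c['pixels'])
t=terra(c['pixels'])
cs=[k for k in cv2.findContours(t,cv2.RETR_EXTERNAL,cv2.CHAIN_APPROX_NONE)[0] if cv2.contourArea(k)>300]
for k in cs: a=cen(cv2.convexHull(k)); print(np.round(a),cv2.contourArea(k),onz(c,*a,.06,True).round(4))
E
```

```text
t 1.97 tcp [ 0.6236 -0.0165  0.2   ] to go [ 40.6 -27.3   0.1] open 0.0929 F [-0.2 -0.2  0.5]
[-1.09382300e-01  2.02468180e-01  1.44198081e+00  1.34865022e-03
  1.49702562e+00  1.11157456e+00]
[270. 401.] 998.0 [ 0.4284 -0.0274  0.06  ]
[451. 404.] 435.5 [ 0.4847 -0.2191  0.06  ]
[288. 185.] 5011.0 [0.65   0.0246 0.06  ]
```

View pics/w1.png

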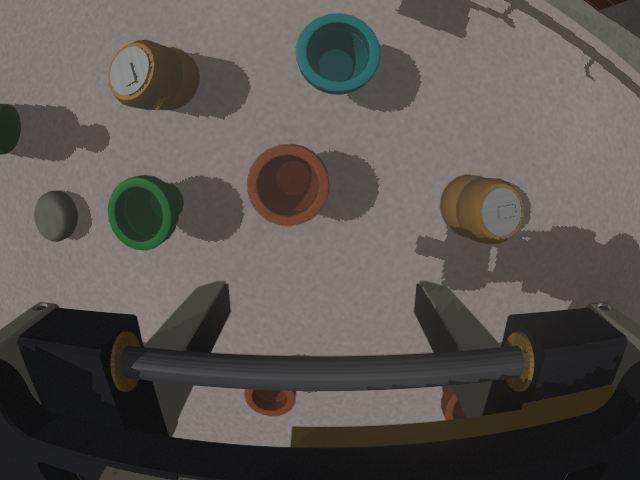

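The wrist view shows the medium pot alone at (288,185), with the green pot at (143,213) and the turquoise at (338,53). That gives (0.650,0.025), which agrees with the top view to about 2 mm. I move over it and go down to 60 mm.

Call:
play_rows --deltas '[20,-14,0,0,93,19,-13,0,0,93,0,0,0,0,93,0,0,0,0,93]'

```text
t: 2.35
tool_pos: [0.649, 0.0178, 0.2004]
orientation: [3.094, 0.541, -0.001]
force: [-0.1, -0.6, -0.6]
opening: 0.0932
gripper_force: 0.0
```

```bash
cat >> h.py <<'E'
def look(z,fish=True,name='wrist',amin=300):
    c=cam(name); t=terra(c['pixels'])
    for k in cv2.findContours(t,cv2.RETR_EXTERNAL,cv2.CHAIN_APPROX_NONE)[0]:
        if cv2.contourArea(k)>amin:
            h=cv2.convexHull(k); (x,y),ax,_=cv2.fitEllipse(h); print(np.round((x,y)),np.round(ax,1),onz(c,x,y,z,fish).round(4))
    return c
E
python3 - <<'E'
from h import *
c=look(.060); print(c['eye']); go([.651,.024,.052])
E
```

```text
[293. 414.] [47.5 48.7] [ 0.4444 -0.022   0.06  ]
[316. 226.] [77.8 79.5] [0.6497 0.0243 0.06  ]
[0.72240113 0.04496125 0.36733859]
t 2.4 tcp [0.6487 0.0171 0.2005] to go [  4.6  -5.8 148.5] open 0.0927 F [-0.8 -0.2 -0.8]
```

Call:
play_rows --deltas '[2,-3,20,0,93,2,-3,25,0,93,0,0,25,0,93,0,0,25,0,93,0,0,20,0,93,0,0,15,0,93,0,0,10,0,93,0,0,5,0,93,0,0,0,0,93,0,0,0,0,93]'

```text
t: 3.23
tool_pos: [0.6514, 0.0246, 0.0566]
orientation: [3.095, 0.54, 0.002]
force: [0.7, -0.0, 0.7]
opening: 0.0928
gripper_force: 0.0
```

```bash
python3 - <<'E'
from h import *
go([.6505,.024,.052])
E
```

```text
t 3.23 tcp [0.6514 0.0246 0.0566] to go [-1.1  0.2  4.6] open 0.0928 F [ 0.7 -0.   0.7]
```

Call:
play_rows --deltas '[-1,0,4,0,93,0,0,0,0,80,0,0,0,0,72,0,0,0,0,68,0,0,0,0,60,0,0,0,0,60,0,0,0,0,60,0,0,0,0,60,0,0,0,0,60,0,0,0,0,60]' --newtons 15

```text
t: 4.07
tool_pos: [0.6504, 0.0247, 0.052]
orientation: [3.094, 0.54, 0.001]
force: [0.4, -2.0, 2.7]
opening: 0.0678
gripper_force: 15.0
```

Call:
play_rows --deltas '[0,0,0,0,60,0,0,0,0,60,0,0,-3,0,60,0,0,-10,0,60,0,0,-20,0,60,0,0,-30,0,60,0,0,-30,0,60,0,0,-30,0,60,0,0,-20,0,60,0,0,0,0,60]'

```text
t: 4.9
tool_pos: [0.6528, 0.025, 0.2015]
orientation: [3.093, 0.541, 0.014]
force: [1.2, 0.4, -0.9]
opening: 0.0681
gripper_force: 15.0
```

```bash
python3 - <<'E'
from h import *
go([.5066,-.2418,.2]); c=look(.07,False,'top',200)
E
```

```text
t 4.9 tcp [0.6528 0.025  0.2015] to go [-228.   201.4    0.3] open 0.0681 F [ 1.2  0.4 -0.9]
[314. 261.] [18.5 19.2] [ 0.4296 -0.0282  0.07  ]
```

Call:
play_rows --deltas '[-15,10,0,0,60,-29,20,0,0,60,-32,22,0,0,60,-32,22,0,0,60,-32,22,0,0,60,-32,22,0,0,60,-32,22,0,0,60,-32,22,0,0,60,-29,20,0,0,60,-20,15,0,0,60]'

```text
t: 5.78
tool_pos: [0.4456, -0.2583, 0.1922]
orientation: [-3.093, -0.538, 0.005]
force: [0.2, 0.0, -2.0]
opening: 0.0683
gripper_force: 15.0
```

Call:
play_rows --deltas '[-5,4,0,0,60,0,0,0,0,60,0,0,0,0,60,0,0,0,0,60]'

```text
t: 6.12
tool_pos: [0.4457, -0.2613, 0.1937]
orientation: [-3.093, -0.542, 0.001]
force: [0.4, 0.1, -1.5]
opening: 0.0686
gripper_force: 15.0
```

```bash
python3 - <<'E'
from h import *
go([.5066,-.2418,.2]); c=look(.07); cv2.imwrite('pics/w2.png',c['pixels']); print(c['eye'])
E
```

```text
t 6.12 tcp [ 0.4457 -0.2613  0.1937] to go [63.9  2.4 -6.3] open 0.0686 F [ 0.4  0.1 -1.5]
[321. 306.] [129.7 146. ] [ 0.3847 -0.281   0.07  ]
[ 84. 165.] [43.2 56.7] [ 0.4345 -0.0366  0.07  ]
[322. 156.] [102.5 103.9] [ 0.5047 -0.2389  0.07  ]
[ 0.51912813 -0.2343462   0.36066361]
```

View pics/w2.png

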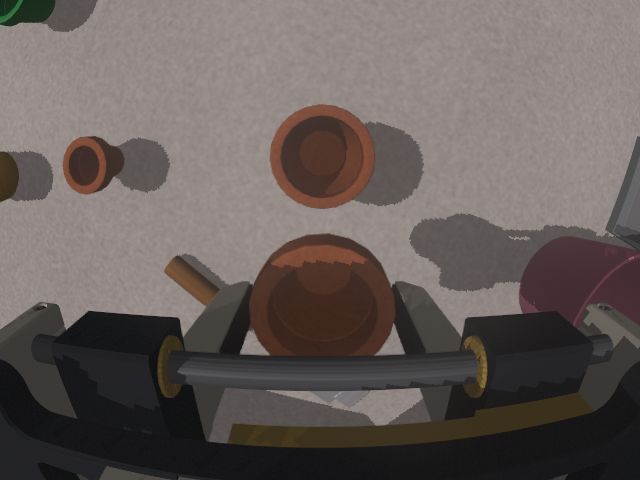

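The wrist view shows the large pot at (322,156), with the medium pot held level at (322,300). Next I check the held pot's front rim edge and how far there is to go.

```bash
python3 - <<'E'
from h import *
s=robot.read_state(); M=Rn.from_rotvec(s['orientation']).as_matrix(); T=np.array(s['tool_pos'])
c=cam('wrist'); t=terra(c['pixels'])
def loc(u,v,z): return (M.T@(onz(c,u,v,z,True)-T)*1000).round(1)
col=np.where(t[:,322])[0]; print(col[:1],[b for a,b in zip(col,col[1:]) if b-a>3])
up=t[225:260,322]; print('held front edge rel TCP',loc(322,225+np.argmax(up>0)-.5,T[2]+.016))
r=np.where(t[300])[0]; print(r.min(),r.max()); 
for u in (r.min(),r.max()): print(loc(u,300,T[2]+.016),loc(u,300,T[2]+.006))
h=blob(t,322,156,60)[:,0]; a=h[h[:,1].argmin()]; b=h[h[:,1].argmax()]
print(a,b,loc(*(a-[0,.5]),.08),loc(*(b+[0,.5]),.08),loc(*(b+[0,.5]),.06)); l=h[h[:,0].argmin()]; q=h[h[:,0].argmax()]; print(l,q,loc(*l,.08),loc(*q,.08))
E
```

```text
[106] [np.int64(131), np.int64(198), np.int64(244)]
held front edge rel TCP [ 33.7  -0.7 -16. ]
250 393
[  7.  -33.3 -16. ] [  2.3 -35.5  -6. ]
[  7.   31.4 -16. ] [ 2.3 33.5 -6. ]
[330 106] [325 208] [102.1   5.2 113.9] [ 23.5   1.6 113.9] [ 19.6   1.7 133.9]
[270 159] [374 155] [ 62. -40. 114.] [ 65.   38.5 113.9]
```

Call:
play_rows --deltas '[15,0,0,0,60,20,0,0,0,60,18,0,0,0,60,10,0,0,0,60,0,0,0,0,60,0,0,0,0,60,0,0,0,0,60]'

```text
t: 6.8
tool_pos: [0.5042, -0.2411, 0.1944]
orientation: [-3.094, -0.541, 0.001]
force: [-0.7, -0.4, -1.8]
opening: 0.0681
gripper_force: 15.0
```

```bash
python3 - <<'E'
from h import *
go([.4457+.063*.941,-.2613+.063*.339,.084])
E
```

```text
t 6.8 tcp [ 0.5042 -0.2411  0.1944] to go [  1.2  -0.8 110.4] open 0.0681 F [-0.7 -0.4 -1.8]
```

Call:
play_rows --deltas '[1,-1,10,0,60,0,0,15,0,60,0,0,20,0,60,0,0,15,0,60,0,0,12,0,60,0,0,10,0,60,0,0,6,0,60,0,0,4,0,60,0,0,0,0,60,0,0,0,0,60]'

```text
t: 7.63
tool_pos: [0.5056, -0.2402, 0.1031]
orientation: [3.094, 0.54, 0.001]
force: [0.4, -0.2, -1.5]
opening: 0.0684
gripper_force: 15.0
```

```bash
python3 - <<'E'
from h import *
go([.4457+.063*.941,-.2613+.063*.339,.084])
E
```

```text
t 7.63 tcp [ 0.5056 -0.2402  0.1031] to go [-0.5 -0.4 19.1] open 0.0684 F [ 0.4 -0.2 -1.5]
```

Call:
play_rows --deltas '[0,0,4,0,60,0,0,3,0,60,0,0,3,0,60,0,0,2,0,60,0,0,1,0,60,0,0,0,0,60]'

```text
t: 8.13
tool_pos: [0.505, -0.2398, 0.0892]
orientation: [-3.094, -0.54, 0.001]
force: [0.1, -0.7, -2.9]
opening: 0.0678
gripper_force: 15.0
```

Call:
play_rows --deltas '[0,0,1,0,60,0,0,1,0,60,0,0,1,0,60,0,0,0,0,60]'

```text
t: 8.47
tool_pos: [0.5052, -0.2399, 0.0864]
orientation: [-3.095, -0.541, 0.0]
force: [0.7, 0.2, -2.4]
opening: 0.0683
gripper_force: 15.0
```

Call:
play_rows --deltas '[0,0,1,0,60,0,0,0,0,60,0,0,1,0,60,0,0,0,0,60,0,0,0,0,60]'

```text
t: 8.88
tool_pos: [0.5052, -0.2399, 0.0846]
orientation: [-3.095, -0.541, 0.0]
force: [-0.1, 0.5, -1.1]
opening: 0.0684
gripper_force: 15.0
```

Call:
play_rows --deltas '[0,0,0.5,0,60,0,0,0.5,0,60,0,0,0,0,60,0,0,0,0,60]'

```text
t: 9.22
tool_pos: [0.5054, -0.24, 0.0841]
orientation: [3.095, 0.541, 0.0]
force: [-2.0, 1.4, 4.4]
opening: 0.0684
gripper_force: 15.0
```

Contact comes at exactly the home height. I release and rise.

Call:
play_rows --deltas '[0,0,0,0,69,0,0,0,0,72,0,0,0,0,78,0,0,0,0,86,0,0,0,0,93,0,0,0,0,93,0,0,-10,0,93,0,0,-30,0,93,0,0,-35,0,93,0,0,-25,0,93]'

```text
t: 10.05
tool_pos: [0.5057, -0.2402, 0.187]
orientation: [3.094, 0.54, 0.002]
force: [1.1, -0.4, -0.2]
opening: 0.093
gripper_force: 0.0
```

```bash
python3 - <<'E'
from h import *
c=look(.09); go([.4318-.0015-.06*.941,-.0295+.002-.06*.339,.2])
E
```

```text
[ 87. 232.] [42.3 56.2] [ 0.4477 -0.0483  0.09  ]
[321. 240.] [100.2 101.6] [ 0.5085 -0.2375  0.09  ]
t 10.1 tcp [ 0.5082 -0.2416  0.1929] to go [ -60.6 -227.8   -9.3] open 0.093 F [ 2.  -0.6  4.2]
```

Call:
play_rows --deltas '[-4,-12,-1,0,93,-7,-24,-1,0,93,-7,-28,-1,0,93,-8,-30,-1,0,93,-8,-30,-1,0,93,-8,-30,-1,0,93,-8,-30,-1,0,93,-7,-26,-1,0,93,-4,-14,0,0,93,0,-4,0,0,93]'

```text
t: 10.93
tool_pos: [0.3698, -0.0446, 0.1923]
orientation: [3.094, 0.543, 0.002]
force: [0.2, 0.0, 0.5]
opening: 0.0925
gripper_force: 0.0
```

Call:
play_rows --deltas '[0,0,0,0,93,0,0,0,0,93,0,0,0,0,93]'

```text
t: 11.18
tool_pos: [0.3711, -0.0468, 0.1918]
orientation: [3.095, 0.54, 0.0]
force: [-0.8, 1.0, 0.3]
opening: 0.0931
gripper_force: 0.0
```

```bash
python3 - <<'E'
from h import *
c=look(.047); s=robot.read_state(); go([.4303,-.0275,.042]); print(c['eye']); cv2.imwrite('pics/w3.png',c['pixels'])
E
```

```text
[574. 172.] [82.9 90.3] [ 0.5114 -0.261   0.047 ]
[323. 156.] [65.8 67.2] [ 0.4295 -0.026   0.047 ]
t 11.23 tcp [ 0.371  -0.0468  0.1917] to go [ 62.4   1.9 149.7] open 0.093 F [ 0.6  0.3 -0.2]
[ 0.44437594 -0.01967187  0.35885459]
```

View pics/w3.png

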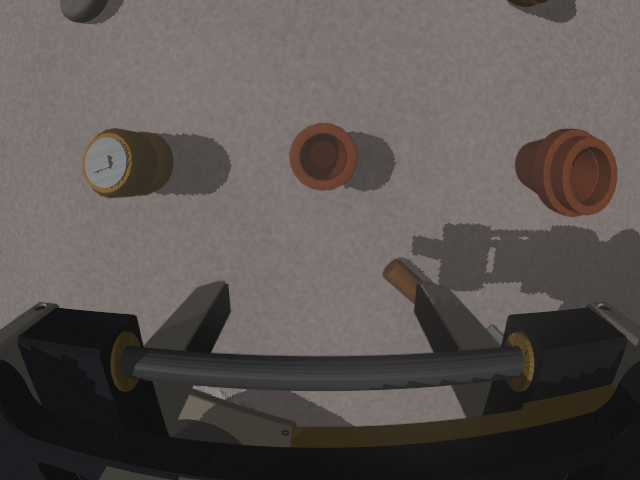

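The small pot sits at (323,156), matching the top view. The medium pot is seated level in the large at (574,172).

Call:
play_rows --deltas '[15,0,0,0,93,20,0,5,0,93,18,1,15,0,93,9,0,22,0,93,0,0,25,0,93,0,0,25,0,93,0,0,20,0,93,0,0,14,0,93,0,0,8,0,93,0,0,4,0,93]'

```text
t: 12.07
tool_pos: [0.4284, -0.0264, 0.0521]
orientation: [-3.094, -0.539, 0.004]
force: [0.0, 0.5, -0.6]
opening: 0.093
gripper_force: 0.0
```

Call:
play_rows --deltas '[0,0,0,0,93,0,0,0,0,93,0,0,0,0,93]'

```text
t: 12.32
tool_pos: [0.4303, -0.0264, 0.0548]
orientation: [3.094, 0.54, 0.003]
force: [1.5, 0.7, -0.3]
opening: 0.0929
gripper_force: 0.0
```

```bash
python3 - <<'E'
from h import *
go([.371+.0621*.941+.0003,-.0468+.0621*.339-.001,.042])
E
```

```text
t 12.32 tcp [ 0.4303 -0.0264  0.0548] to go [-0.7  0.2 12.8] open 0.0929 F [ 1.5  0.7 -0.3]
```

Call:
play_rows --deltas '[0,0,5,0,93,0,0,5,0,93,0,0,2,0,85,0,0,0,0,70,0,0,0,0,62,0,0,0,0,57,0,0,0,0,50,0,0,0,0,50,0,0,0,0,50,0,0,0,0,50]' --newtons 12

```text
t: 13.15
tool_pos: [0.4294, -0.0261, 0.0418]
orientation: [3.095, 0.54, 0.001]
force: [0.7, -1.2, 0.4]
opening: 0.0562
gripper_force: 12.0
```

Call:
play_rows --deltas '[0,0,0,0,50,0,0,0,0,50,0,0,0,0,50]'

```text
t: 13.4
tool_pos: [0.4295, -0.0261, 0.0418]
orientation: [3.095, 0.54, 0.001]
force: [0.3, -0.9, 1.0]
opening: 0.0562
gripper_force: 12.0
```

Call:
play_rows --deltas '[0,0,-3,0,50,0,0,-10,0,50,0,0,-25,0,50,0,0,-35,0,50,0,0,-35,0,50,0,0,-30,0,50,-4,12,-18,0,50,-7,24,0,0,50,-8,30,0,0,50,-8,30,0,0,50]'

```text
t: 14.23
tool_pos: [0.4367, -0.1263, 0.1992]
orientation: [3.093, 0.543, 0.003]
force: [-0.3, 0.4, -1.2]
opening: 0.0564
gripper_force: 12.0
```

Call:
play_rows --deltas '[-8,30,0,0,50,-8,30,0,0,50,-8,30,0,0,50,-6,24,0,0,50,-4,14,0,0,50,0,4,0,0,50,0,0,0,0,50,0,0,0,0,50,0,0,0,0,50]'

```text
t: 14.98
tool_pos: [0.4493, -0.2599, 0.1977]
orientation: [-3.094, -0.542, -0.0]
force: [-0.1, 0.1, -1.6]
opening: 0.0565
gripper_force: 12.0
```

```bash
cat >> h.py <<'E'
def relnest(u,v,zc,ztop,hold=None):
    """rim of the thing at pixel (u,v) relative to the TCP in tool axes, from its extreme points, at rim height"""
    s=robot.read_state(); M=Rn.from_rotvec(s['orientation']).as_matrix(); T=np.array(s['tool_pos'])
    c=cam('wrist'); t=terra(c['pixels']); loc=lambda u,v,z:(M.T@(onz(c,u,v,z,True)-T)*1000).round(1)
    (x,y),ax,_=cv2.fitEllipse(blob(t,u,v,65)); print('nest',(x,y),ax,loc(x,y,zc)); 
    cv2.imwrite('pics/last.png',c['pixels']); return c,t,loc,T
E
python3 - <<'E'
from h import *
go([.5054-.0565, -.240-.0203,.2])
c,t,loc,T=relnest(322,150,.09,.1)
e=225+np.argmax(t[225:280,322]>0)
print('col', [ (a,b) for a,b in zip(np.where(t[:,322])[0],np.where(t[:,322])[0][1:]) if b-a>2])
for r in (290,300):
    k=np.where(t[r,200:450])[0]+200; print(r,k.min(),k.max(),loc(k.min(),r,T[2]+.0142),loc(k.max(),r,T[2]+.0142))
E
```

```text
t 14.98 tcp [ 0.4493 -0.2599  0.1977] to go [-0.5  0.3 -2.3] open 0.0565 F [-0.1  0.1 -1.6]
nest (321.71160888671875, 160.8148956298828) (101.30204010009766, 101.58811950683594) [ 60.5  -1.  107.7]
col [(np.int64(128), np.int64(140)), (np.int64(179), np.int64(198)), (np.int64(211), np.int64(256))]
290 267 376 [ 11.3 -25.5 -14.2] [ 11.3  23.6 -14.2]
300 264 379 [  6.3 -27.2 -14.2] [  6.3  25.3 -14.2]
```

View pics/last.png

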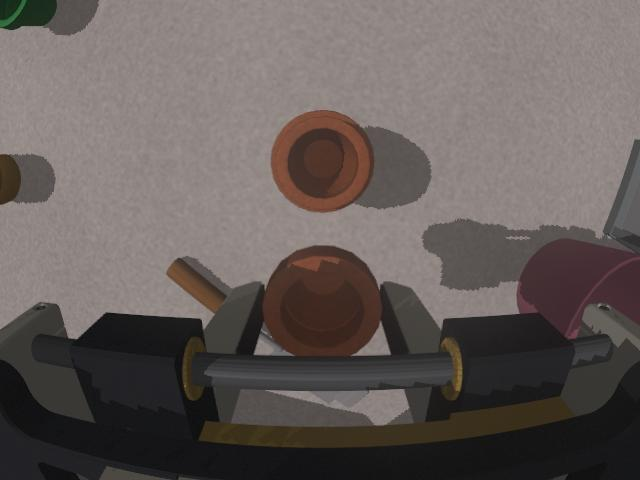

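The medium pot is seated and concentric at (322,162), and the small one is held level. The nest is about 60 mm ahead.

Call:
play_rows --deltas '[15,0,0,0,50,20,0,0,0,50,17,0,0,0,50,9,0,0,0,50,0,0,0,0,50,0,0,0,0,50,0,0,0,0,50]'

```text
t: 15.62
tool_pos: [0.5059, -0.2404, 0.1975]
orientation: [-3.095, -0.541, 0.001]
force: [0.5, -0.7, -1.2]
opening: 0.056
gripper_force: 12.0
```

```bash
python3 - <<'E'
from h import *
go([.4493+.060*.941,-.2599+.060*.339,.1038])
E
```

```text
t 15.62 tcp [ 0.5059 -0.2404  0.1975] to go [ 0.2 -0.8 93.7] open 0.056 F [ 0.5 -0.7 -1.2]
```

Call:
play_rows --deltas '[0,-0.5,8,0,50,0,0,14,0,50,0,0,16,0,50,0,0,14,0,50,0,0,12,0,50,0,0,8,0,50,0,0,5,0,50,0,0,3,0,50,0,0,0,0,50,0,0,0,0,50]'

```text
t: 16.45
tool_pos: [0.5067, -0.2403, 0.1182]
orientation: [3.094, 0.54, 0.001]
force: [-0.0, -0.1, -1.6]
opening: 0.0562
gripper_force: 12.0
```

Call:
play_rows --deltas '[0,0,3,0,50,0,0,3,0,50,0,0,2,0,50,0,0,1,0,50,0,0,0,0,50,0,0,0,0,50]'

```text
t: 16.95
tool_pos: [0.5063, -0.24, 0.1086]
orientation: [-3.095, -0.541, 0.0]
force: [0.4, 0.1, -1.2]
opening: 0.0559
gripper_force: 12.0
```

Call:
play_rows --deltas '[0,0,1,0,50,0,0,1,0,50,0,0,1,0,50,0,0,0,0,50,0,0,0,0,50]'

```text
t: 17.37
tool_pos: [0.5063, -0.24, 0.1055]
orientation: [-3.095, -0.54, 0.0]
force: [-0.2, 0.4, -1.5]
opening: 0.0565
gripper_force: 12.0
```

Call:
play_rows --deltas '[0,0,0.5,0,50,0,0,0.5,0,50,0,0,0,0,50,0,0,0,0,50]'

```text
t: 17.7
tool_pos: [0.5064, -0.24, 0.1046]
orientation: [-3.095, -0.54, 0.0]
force: [0.2, -0.5, -1.0]
opening: 0.0562
gripper_force: 12.0
```

Call:
play_rows --deltas '[0,0,0.5,0,50,0,0,0.5,0,50,0,0,0,0,50,0,0,0,0,50]'

```text
t: 18.03
tool_pos: [0.5065, -0.2401, 0.104]
orientation: [3.095, 0.54, 0.0]
force: [-0.8, 0.1, 2.3]
opening: 0.0565
gripper_force: 12.0
```

Contact is at home height, so I release and rise to z ≈ 0.21.

Call:
play_rows --deltas '[0,0,0,0,57,0,0,0,0,60,0,0,0,0,68,0,0,0,0,80,0,0,0,0,93,0,0,0,0,93,0,0,-10,0,93,0,0,-30,0,93,0,0,-35,0,93,0,0,-25,0,93]'

```text
t: 18.87
tool_pos: [0.5068, -0.2403, 0.207]
orientation: [3.094, 0.54, 0.002]
force: [1.2, -0.7, 0.8]
opening: 0.0928
gripper_force: 0.0
```

```bash
python3 - <<'E'
from h import *
c=look(.12); go([.522-.06*.941,.280-.06*.339,.2])
E
```

```text
[320. 234.] [93.8 94.4] [ 0.5159 -0.2348  0.12  ]
t 18.92 tcp [ 0.5091 -0.2417  0.213 ] to go [ 128.9 -486.5   10. ] open 0.0928 F [ 1.2 -0.6  4.2]
```

Call:
play_rows --deltas '[4,-15,1,0,93,8,-28,1,0,93,10,-36,1,0,93,10,-38,1,0,93,10,-38,1,0,93,10,-38,1,0,93,10,-38,1,0,93,10,-38,1,0,93,10,-38,1,0,93,10,-38,1,0,93]'

```text
t: 19.75
tool_pos: [0.4747, 0.1179, 0.1933]
orientation: [-3.095, -0.541, 0.001]
force: [1.3, -0.3, 0.0]
opening: 0.0932
gripper_force: 0.0
```

Call:
play_rows --deltas '[10,-38,0,0,93,10,-38,0,0,93,8,-32,0,0,93,5,-20,0,0,93,3,-12,0,0,93,0,0,0,0,93,0,0,0,0,93]'

```text
t: 20.33
tool_pos: [0.4619, 0.2594, 0.1933]
orientation: [3.094, 0.542, -0.001]
force: [0.1, 0.0, -0.2]
opening: 0.0931
gripper_force: 0.0
```

```bash
python3 - <<'E'
from h import *
go([.522,.280,.2]); c=cam('wrist'); cv2.imwrite('pics/w5.png',c['pixels'])
E
```

```text
t 20.33 tcp [0.4619 0.2594 0.1933] to go [63.5  1.1 -6.8] open 0.0931 F [ 0.1  0.  -0.2]
```

View pics/w5.png

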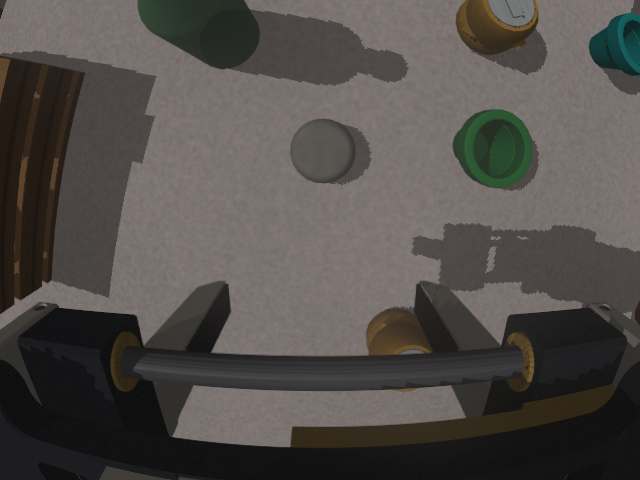

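The stone is at (323,151). The bottle's foot is near (230,38), the green pot at (493,148) and a can under the right finger at (400,345).

```bash
python3 - <<'E'
from h import *
c=cam('wrist'); im=cv2.GaussianBlur(c['pixels'],(3,3),0).astype(int)
for n,u,v,z in(('stone',323,151,.02),('stoneL',291,151,.014),('stoneR',355,151,.014),('bottle',230,35,0),('can',400,345,.05)): P=onz(c,u,v,z,True); print(n,P.round(4)); go(P) if n=='stone' else 0
E
```

```text
stone [0.5237 0.2806 0.02  ]
t 20.43 tcp [0.4625 0.2584 0.1935] to go [ 65.2  -0.3 173.4] open 0.0933 F [ 0.3 -0.3 -0.5]
stoneL [0.5136 0.3085 0.014 ]
stoneR [0.5337 0.2528 0.014 ]
bottle [0.6045 0.406  0.    ]
can [0.3769 0.1468 0.05  ]
```

The bottle foot is at (0.60,0.41), clear of the gripper body, so no turn is needed.

Call:
play_rows --deltas '[15,0,0,0,93,22,1,5,0,93,18,0,15,0,93,10,0,24,0,93,0,0,28,0,93,0,0,28,0,93,0,0,25,0,93,0,0,18,0,93,0,0,10,0,93,0,0,5,0,93]'

```text
t: 21.27
tool_pos: [0.5231, 0.2788, 0.0338]
orientation: [3.094, 0.538, -0.005]
force: [0.1, -0.6, 1.3]
opening: 0.0931
gripper_force: 0.0
```

Call:
play_rows --deltas '[0,0,0,0,93,0,0,0,0,93,0,0,0,0,93]'

```text
t: 21.52
tool_pos: [0.5252, 0.281, 0.0375]
orientation: [-3.094, -0.54, -0.004]
force: [0.4, 0.5, 0.2]
opening: 0.0932
gripper_force: 0.0
```

```bash
python3 - <<'E'
from h import *
go([.5237,.280,.005])
E
```

```text
t 21.52 tcp [0.5252 0.281  0.0375] to go [-1.9  0.4 32.5] open 0.0932 F [0.4 0.5 0.2]
```

Call:
play_rows --deltas '[-1.5,0,12,0,93,0,0,10,0,93,0,0,6,0,93,0,0,4,0,93,0,0,0,0,85,0,0,0,0,72,0,0,0,0,64,0,0,0,0,55,0,0,0,0,55,0,0,0,0,55]' --newtons 20

```text
t: 22.35
tool_pos: [0.5228, 0.2804, 0.0041]
orientation: [-3.094, -0.54, -0.001]
force: [0.5, -0.4, 1.7]
opening: 0.0587
gripper_force: 20.0
```

Call:
play_rows --deltas '[0,0,0,0,55,0,0,0,0,55,0,0,0,0,55,0,0,0,0,55]'

```text
t: 22.68
tool_pos: [0.5228, 0.2804, 0.0041]
orientation: [-3.095, -0.54, -0.001]
force: [-0.8, 1.2, 3.0]
opening: 0.059
gripper_force: 20.0
```

Call:
play_rows --deltas '[0,0,-3,0,55,0,0,-10,0,55,0,0,-25,0,55,0,0,-35,0,55,0,0,-35,0,55,0,0,-35,0,55,0,0,-30,0,55,0,0,-20,0,55,0,0,-10,0,55,0,0,0,0,55]'

```text
t: 23.52
tool_pos: [0.5238, 0.2807, 0.21]
orientation: [-3.094, -0.54, -0.007]
force: [0.6, -0.0, -3.1]
opening: 0.0589
gripper_force: 20.0
```

```bash
python3 - <<'E'
from h import *
go([.5065-.06*.941,-.2401-.06*.339,.21]); c=cam('wrist'); cv2.imwrite('pics/w6.png',c['pixels'][180:480])
s=robot.read_state(); M=Rn.from_rotvec(s['orientation']).as_matrix(); T=np.array(s['tool_pos'])
im=cv2.cvtColor(c['pixels'],cv2.COLOR_BGR2GRAY).astype(int)
col=im[215:345,318:327].mean(1); g=np.abs(col[2:]-col[:-2]); k=[(i+216,round(g[i])) for i in range(len(g)) if g[i]>12]; print(k)
for v in range(240,300,6): print(v,(M.T@(onz(c,322,v,T[2]+.01,True)-T)*1000).round(1)[0],end='; ')
E
```

```text
t 23.52 tcp [0.5238 0.2807 0.21  ] to go [-252.8  484.1   -1.4] open 0.0589 F [ 0.6 -0.  -3.1]
[(242, 56), (243, 76), (244, 20), (267, 18), (268, 20)]
240 33.7; 246 30.9; 252 28.1; 258 25.3; 264 22.4; 270 19.5; 276 16.5; 282 13.5; 288 10.5; 294 7.4;
```

View pics/w6.png

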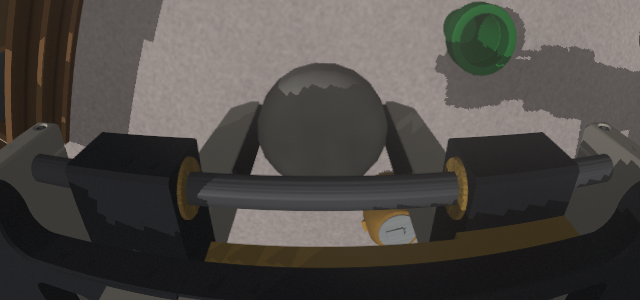

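The stone is held level and centred to about 2 mm. I carry it to the stand-off in front of the nest.

Call:
play_rows --deltas '[-6,12,0,0,55,-13,24,0,0,55,-17,32,0,0,55,-18,35,0,0,55,-18,35,0,0,55,-18,35,0,0,55,-18,35,0,0,55,-18,35,0,0,55,-18,35,0,0,55,-18,35,0,0,55]'

```text
t: 24.4
tool_pos: [0.4737, -0.0711, 0.2039]
orientation: [-3.093, -0.54, 0.006]
force: [0.2, -0.7, -1.9]
opening: 0.0591
gripper_force: 20.0
```

Call:
play_rows --deltas '[-18,35,0,0,55,-18,35,0,0,55,-18,34,0,0,55,-16,30,0,0,55,-12,24,0,0,55,-6,12,0,0,55,-3,6,0,0,55,0,0,0,0,55,0,0,0,0,55,0,0,0,0,55]'

```text
t: 25.23
tool_pos: [0.4503, -0.2641, 0.2061]
orientation: [-3.093, -0.542, 0.001]
force: [0.4, -0.5, -2.7]
opening: 0.0586
gripper_force: 20.0
```

```bash
python3 - <<'E'
from h import *
go([.5065,-.2401,.1221])
c,t,loc,T=relnest(322,160,.07,.1)
h=cv2.cvtColor(c['pixels'],cv2.COLOR_BGR2GRAY)
w=cv2.resize(c['pixels'][60:340,160:480],(640,560),interpolation=cv2.INTER_CUBIC); cv2.imwrite('pics/w7.png',w)
E
```

```text
t 25.23 tcp [ 0.4503 -0.2641  0.2061] to go [61.  -3.4 84. ] open 0.0586 F [ 0.4 -0.5 -2.7]
nest (316.3388366699219, 159.54672241210938) (98.30502319335938, 98.43729400634766) [ 59.8  -5.4 136.1]
```

View pics/w7.png

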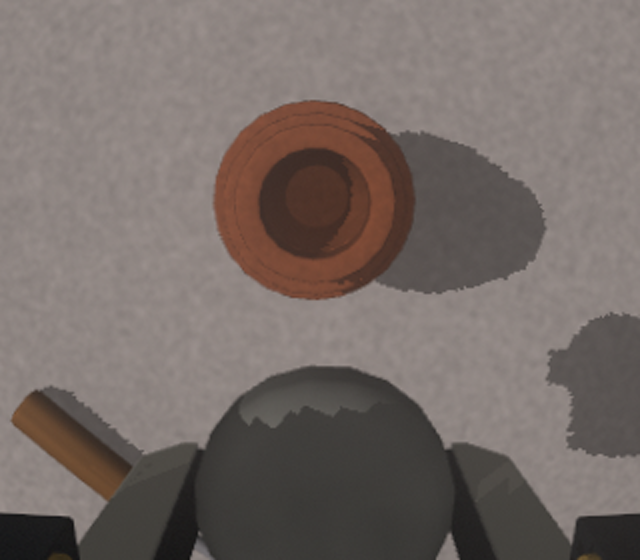

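The nest is concentric and level at crop (315,200), with the stone held clear of it. The stone goes about 59 mm ahead and 4 mm to −y.

Call:
play_rows --deltas '[14,-1,0,0,55,18,-1,0,0,55,16,-1,0,0,55,11,-1,0,0,55,0,0,8,0,55,0,0,14,0,55,0,0,16,0,55,0,0,14,0,55,0,0,8,0,55,0,0,5,0,55]'

```text
t: 26.12
tool_pos: [0.5034, -0.2411, 0.1398]
orientation: [-3.093, -0.541, 0.003]
force: [-0.7, -0.4, -2.8]
opening: 0.0588
gripper_force: 20.0
```

Call:
play_rows --deltas '[0,0,0,0,55,0,0,0,0,55,0,0,0,0,55]'

```text
t: 26.37
tool_pos: [0.5049, -0.2422, 0.1427]
orientation: [3.094, 0.54, 0.002]
force: [-0.7, 0.4, -2.4]
opening: 0.0585
gripper_force: 20.0
```

```bash
python3 - <<'E'
from h import *
go([.5065-.0014,-.2401-.0005,.1221])
E
```

```text
t 26.37 tcp [ 0.5049 -0.2422  0.1427] to go [ 0.7 -1.5 20.6] open 0.0585 F [-0.7  0.4 -2.4]
```

Call:
play_rows --deltas '[0.5,-1.5,5,0,55,0,0,5,0,55,0,0,3,0,55,0,0,2,0,55,0,0,0,0,55,0,0,0,0,55]'

```text
t: 26.87
tool_pos: [0.5042, -0.2402, 0.1264]
orientation: [-3.094, -0.54, 0.001]
force: [0.8, 0.0, -2.2]
opening: 0.0589
gripper_force: 20.0
```

```bash
python3 - <<'E'
from h import *
go([.5065-.0014,-.2401-.0005,.1221])
E
```

```text
t 26.87 tcp [ 0.5042 -0.2402  0.1264] to go [0.7 0.7 4.3] open 0.0589 F [ 0.8  0.  -2.2]
```

Call:
play_rows --deltas '[0,0.5,1,0,55,0,0,1,0,55,0,0,1,0,55,0,0,0,0,55,0,0,0,0,55]'

```text
t: 27.28
tool_pos: [0.5044, -0.2407, 0.1235]
orientation: [-3.095, -0.54, 0.0]
force: [-0.1, 0.8, -3.3]
opening: 0.0587
gripper_force: 20.0
```

Call:
play_rows --deltas '[0,0,0.5,0,55,0,0,0.5,0,55,0,0,0,0,55,0,0,0,0,55]'

```text
t: 27.62
tool_pos: [0.5045, -0.2408, 0.1226]
orientation: [-3.095, -0.54, 0.0]
force: [0.1, 0.4, -2.7]
opening: 0.059
gripper_force: 20.0
```

Call:
play_rows --deltas '[0,0,0.5,0,55,0,0,0.5,0,55,0,0,0,0,55,0,0,0,0,55]'

```text
t: 27.95
tool_pos: [0.5046, -0.2408, 0.122]
orientation: [3.095, 0.54, 0.0]
force: [-0.6, 0.4, 1.3]
opening: 0.0588
gripper_force: 20.0
```

Contact is at home height (0.122). I release, rise and back off.

Call:
play_rows --deltas '[0,0,0,0,60,0,0,0,0,63,0,0,0,0,70,0,0,0,0,82,0,0,0,0,93,0,0,0,0,93,0,0,-10,0,93,0,0,-25,0,93,0,0,-30,0,93,0,0,-30,0,93]'

```text
t: 28.78
tool_pos: [0.504, -0.2404, 0.2178]
orientation: [-3.094, -0.54, 0.002]
force: [-0.3, 0.1, 0.2]
opening: 0.0932
gripper_force: 0.0
```

Call:
play_rows --deltas '[-10,0,-10,0,93,-20,0,0,0,93,-20,0,0,0,93,-10,0,0,0,93,0,0,0,0,93,0,0,0,0,93,0,0,0,0,93]'

```text
t: 29.37
tool_pos: [0.4485, -0.2609, 0.2265]
orientation: [-3.095, -0.54, -0.001]
force: [-0.2, -0.5, 0.1]
opening: 0.093
gripper_force: 0.0
```

```bash
python3 - <<'E'
from h import *
go([0.5065,-.2401,.2]); a=cam('scene')['pixels'][120:280,180:380]; b=cam('wrist')['pixels'][60:320,160:485]
cv2.imwrite('pics/end.png',np.hstack([cv2.resize(a,(400,320),interpolation=cv2.INTER_CUBIC),cv2.resize(b,(400,320))]))
E
```

```text
t 29.37 tcp [ 0.4485 -0.2609  0.2265] to go [61.6  0.1 26.6] open 0.093 F [-0.2 -0.5  0.1]
```

View pics/end.png

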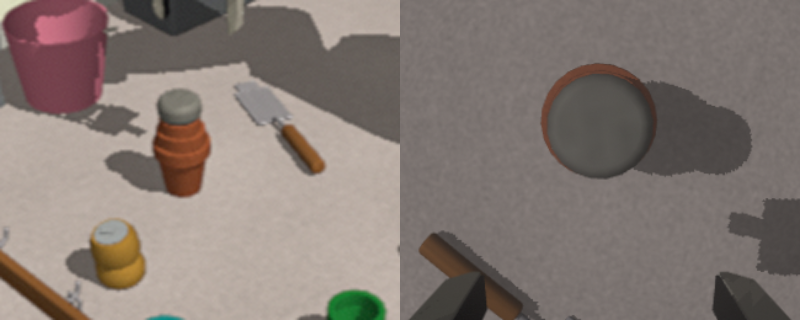

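The stack stands upright, with the stone level on top (wrist crop (602,126)). A quick numeric check of its centring comes before hand-in.

```bash
python3 - <<'E'
from h import *
c=cam('wrist'); go(onz(c,324,162.4,.14,True)); go([.5065,-.2401,.14])
E
```

```text
t 29.52 tcp [ 0.4485 -0.2608  0.2264] to go [60.9  0.6 86.4] open 0.093 F [-0.2 -0.1 -0.5]
t 29.52 tcp [ 0.4485 -0.2608  0.2264] to go [61.5  0.3 86.4] open 0.093 F [-0.2 -0.1 -0.5]
```

```bash
python3 -c "
from plant import robot
print(robot.close_job())"
```

```text
the job is handed in; nothing more can be done
None
```

The job is handed in at about 29.5 s: the three pots are nested with the stone laid flat on top, about 1 mm off centre by the wrist camera. No bystander was touched that I could see, and the judge's verdict was not shown.

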